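# Load the dry-block incubator, lock the cartridge and set the vent lid

### The job

Set up the white incubator for a run: drop the blue cartridge fully home into its bay, swing the red-knobbed lever shut over it, then raise the stiff grey vent lid until it stands parallel to the orange pointer and stays there. Leave the pointer, the yellow cartridge and the other lab ware where they are.

Things in the scene. Friction and masses are not known exactly. Their poses are not given: they have to be found in the camera images.
- incubator: White bench incubator, about 185 mm (x, from -75 to 110 mm) by 375 mm (y), flat deck 65 mm above the table; fixed, at a different spot and yaw each time. Origin at table height. Its +x points to its rear (away from the robot at yaw 0), +y to its left. Cartridge bay in the right half (y<0), vent lid over the left half (y>0), whose front is stepped back to x = -30 mm.
- bay_floor (a point): Centre of the floor of the cartridge bay, a pocket open at the top: 93 mm long along the incubator's x, 47 mm wide along its y, 28 mm deep from the deck (floor 37 mm above the table), with a 3 mm chamfer at the mouth. Axes as the incubator's.
- cartridge: Blue cartridge, a plain block 90 mm long (its x) by 44 mm wide (its y) by 50 mm tall, about 0.2 kg, standing upright and loose on the table left or right of the incubator. Origin: centre of its underside. It fits the bay either way round, with 1.5 mm clearance a side; fully home its top stands 22 mm above the deck.
- lever (a joint): Locking lever turning flat about an upright axis behind the bay; stiff (0.15 N m), stays where left. 0 = shut against its stop, bar along the incubator's -x over the cartridge; positive = swung out to the incubator's right, 1.57 = along -y; starts at 1.4 to 1.7. Bar 18 mm wide, 10 mm thick, underside 91 mm above the table (4 mm above a seated cartridge): it cannot pass a cartridge standing proud.
- lever_pivot (a point): The lever's axis, at the height of the bar's underside (91 mm above the table), 75 mm behind the middle of the bay.
- lever_knob (a point): Middle of the lever's upright red knob, 20 mm in diameter and 35 mm tall (101 to 136 mm above the table), 80 mm from the pivot axis. Axes turn with the lever: its -x points from the pivot to the knob.
- vent_lid (a joint): Opening angle of the grey vent lid (rad): 0 = flat on the deck, positive = front edge raised. The hinge runs along the incubator's y at the lid's rear edge, is stiff (about 1.2 N m friction, plus the lid's 0.45 kg) and the lid stays where it is left. Starts between 0 and 0.15; stop at 1.7.
- lid_hinge (a point): Middle of the lid's hinge axis, 65.5 mm above the table. Axes turn with the lid: -x runs along the lid's underside from hinge to front edge, y along the hinge, z out of the lid's top. The lid is 140 mm long, 170 mm wide, 14 mm thick.
- lid_tab (a point): Grip point of the lid's blue pull tab: a flat plate 110 mm wide (along the hinge), 9 mm thick, 45 mm long, leaning 30 degrees forward from the lid's front edge, along (-0.5, 0, 0.866) in the lid's axes. The point is 28 mm up from its root, at (-150, 0, 34) mm from the hinge in the lid's axes (same axes). Pinch the tab by its flat faces, tool in line with it; there is free space in front of and below it.
- pointer (a joint): Angle (rad) of the orange pointer that shows the wanted lid angle; same axis, zero and direction as the lid's angle. Between 0.7 and 1.15, different each time. Not to be moved.
- pointer_tip (a point): Free end of the orange pointer, a flat arm 150 mm long, 12 mm high, 5 mm thick, on the lid's left side (18 mm beyond the lid's left edge), turning about the lid's hinge axis. Its -x axis runs from hinge to tip.
- spare: Yellow cartridge of the same size as the blue one, loose on the table on the other side; to be left alone. Origin: centre of its underside.
- beaker: Glass beaker, 70 mm diameter, 85 mm tall, loose; leave alone. Origin: centre of its underside.
- amber: Amber glass bottle, 64 mm diameter, 130 mm tall, loose; leave alone. Origin: centre of its underside.
- jar: White jar with red cap, 70 mm diameter, 80 mm tall, loose; leave alone. Origin: centre of its underside.
- dish: Closed glass dish, 90 mm diameter, 15 mm tall, loose; leave alone. Origin: centre of its underside.
- spatula: Spatula, 170 mm long, lying loose on the table right of the incubator; leave alone. Origin: its underside, x along its length.
Mind the look-alikes: they are no part of the job. Of the things that look like the cartridge, take the one that is farthest from the robot's base at the start.

How it is judged:
By the outcome, as a careful person would: the job done as asked, in the order asked, and still so for the second after the job is handed in, with the robot touching nothing.
It also fails if it takes over 72 s, if anything falls off the work surface, if the arm or the gripper's body presses on something with over 40 N, if the wrist force passes 120 N, or if a joint passes its speed limit or range.

### The arm

A 7-joint arm with a two-finger parallel gripper is mounted at the origin on the work surface. World frame = base frame: x ahead of the robot, y to its left, z up, the work surface at z = 0. Lengths are in m, angles in rad, forces in N, time in s.
With the tool pointing down it reaches from about 0.425 to 0.925 m from the base axis. Payload 6.8 kg.
Tool frame: the origin (TCP) lies midway between the tips of the shut fingers; the grasp point (between the pads) lies 19 mm behind it (grip_point_offset is the z of the grasp point in the tool frame, in m); z points along the fingers, y is the line along which they close (so a half turn about z gives the same grasp; the last joint's range is limited). The gripper opens to 85 mm and grips with 20 to 120 N. Pads are 22 mm wide; open, the fingers measure 114 mm over their backs; the gripper's body (76 mm by 85 mm) begins 54 mm behind the grasp point. The pads swing forward as they close: fully open they stand 13 mm farther back than shut.
Start: joints at [1.188, 0.477, 0.022, 1.555, -0.011, 1.109, -0.083], TCP at [0.183, -0.65, 0.231] pointing down, gripper open.
Joint ranges: [-2.96, 2.96], [-0.34, 2.1], [-1.41, 1.46], [0.24, 2.44], [-1.37, 4.51], [0.17, 1.92], [-2.96, 2.96]. Speed limits (rad/s): [2.39, 2.39, 3.14, 3.14, 3.14, 3.14, 3.14].

### API

Orientations are given as a rotation vector (axis times angle).
In Python, from bench import get_obs, grab_frame, calibration, hand_in, grip_point_offset gives the robot as it stands.
- The arm moves only by the shell command python3 -m pendant 'ROWS' [OPENING] [FORCE]. ROWS is a JSON object of lists of equal length, an entry for each row: "translation": the shift along the world's x, y, z in units of 25 mm (1.0 is 25 mm), a list of three; "delta_rot": the turn, a rotation vector about the world's x, y, z in units of 5 degrees (1.0 is 5 degrees), a list of three. In form: {"translation": [[dx, dy, dz], ...], "delta_rot": [[rx, ry, rz], ...]}. A call has 1 to 12 rows; each row is the pose to reach, as a shift and turn from the pose commanded when the call began; what a row does not reach only later rows make up. A row lasts 1/8 s, in which the tool goes at most 62.5 mm and 10.7 degrees, less where a joint would pass 70% of its speed; a pose out of reach is approached as far as the arm can. A call with a gripper value outside its range is refused whole. OPENING is the opening, from 0 (shut) to 1 (fully open), set as the call begins (- or left out, the last holds). The fingers move at their own pace and stop on an object; FORCE is the grip in N (left out, the last holds). Time passes only in rows, so rows that repeat a pose let the fingers close. It gives the time, the measured TCP pose, the force, the opening and the grip force at its end, in the units of the state.
- get_obs(): the state, without advancing time (a new reading comes with each control period).
- grab_frame(name): name is "scene" or "top"; returns (picture, depth): 480x640x3 uint8, red, green, blue; 480x640 float32, m along the optical axis (not along the pixel's ray), 0 where there is no reading.
- calibration(name): a dict with "K" (3x3 intrinsics, pixels), "k1" (the pictures are not rectified: a ray, as slopes to the right and down, at radius r is drawn at 1 + k1 r^2 times it, then the intrinsics apply), "rvec" (rotation vector, rad) and "tvec" (3), from world to camera coordinates, as OpenCV has them. Camera axes: x right, y down, z forward; pixel columns grow to the right and rows downward; lengths in m; the calibration is good to about 2 mm. A picture is of the moment at which its call begins. calibration takes no time and is no camera call.
- hand_in(): hands the job in; it is judged then, once.
The state is a dict: "clock": time; "joints": joint angles; "qvel": joint speeds; "tau": joint torques, N m; "tcp_pos": TCP position; "orientation": TCP orientation; "contact_force": force on the tool from outside, world axes, zero at the start; "moment": the same for the moment, N m; "grip_width": finger opening in m; "gripper_force": force on a finger pad.
Only numpy, scipy, OpenCV 4.12 (cv2) and the standard library are available. Lean on these libraries where they do the work, as an engineer would, in place of code of your own. Each camera call takes 0.05 s, during which the arm holds its last target. There are 200 camera calls.

## Working session

There is one attempt and no reset: what is moved stays moved. The work goes in short steps, Python scripts to look and compute and a shell command to move; the robot and the scene stay as the last step left them, time stands still between calls to the robot, and variables do not carry over. Pictures are saved under pics/ and viewed, at most 10 in all, crops included, and the job is handed in when it is done.

```bash
mkdir -p pics; ls; cat > h.py <<'E'
import numpy as np, cv2
from bench import *
from scipy.spatial.transform import Rotation as R
def cam(n):
    c=calibration(n); return np.array(c["K"]),c["k1"],R.from_rotvec(np.ravel(c["rvec"])).as_matrix(),np.ravel(c["tvec"])
def world(n,depth):
    """per-pixel world points"""
    K,k1,Rm,t=cam(n); v,u=np.mgrid[0:480,0:640].astype(np.float64)
    p=cv2.undistortPoints(np.stack([u,v],-1).reshape(-1,1,2),K,np.array([k1,0,0,0,0.])).reshape(480,640,2)
    pc=np.dstack([p,np.ones((480,640))])*depth[...,None]
    return (pc-t)@Rm
def ray(n,uv,z):
    K,k1,Rm,t=cam(n)
    p=cv2.undistortPoints(np.array(uv,float).reshape(-1,1,2),K,np.array([k1,0,0,0,0.])).reshape(-1,2)
    d=np.c_[p,np.ones(len(p))]@Rm; o=-Rm.T@t
    return o+d*((z-o[2])/d[:,2])[:,None]
def proj(n,P):
    K,k1,Rm,t=cam(n)
    return cv2.projectPoints(np.array(P,float).reshape(-1,1,3),cv2.Rodrigues(Rm)[0],t,K,np.array([k1,0,0,0,0.]))[0].reshape(-1,2)
E
python3 - <<'E'
from h import *
for n in("scene","top"):
    im,d=grab_frame(n); np.savez(f"/tmp/{n}0.npz",im=im,d=d); cv2.imwrite(f"pics/{n}0.png",im[...,::-1])
    K,k1,Rm,t=cam(n); print(n,K[0,0],k1,-Rm.T@t,Rm[2])
s=get_obs();print(s["tcp_pos"],s["orientation"],s["contact_force"],s["grip_width"],grip_point_offset)
E
```

```text
pics
scene 472.60986952059375 -0.06504564496257403 [0.93597519 0.63035243 1.33140469] [-0.3194661  -0.40937961 -0.85460503]
top 553.3558337628774 -0.046536549799456046 [0.20628188 0.03668477 1.32441428] [ 0.20919931  0.01520982 -0.97775473]
[ 0.18301191 -0.64916359  0.23038081] [-3.11035664e+00 -4.30066156e-01  5.79766400e-04] [0.07312064 0.02613423 0.34622568] 0.0853700977332429 -0.0187
```

View pics/scene0.png

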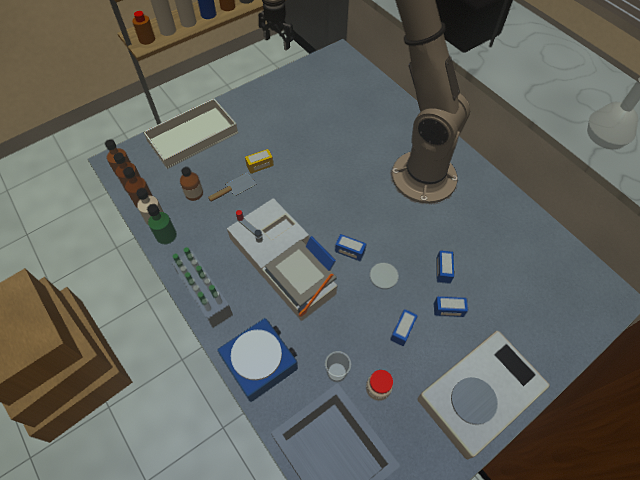

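View pics/top0.png

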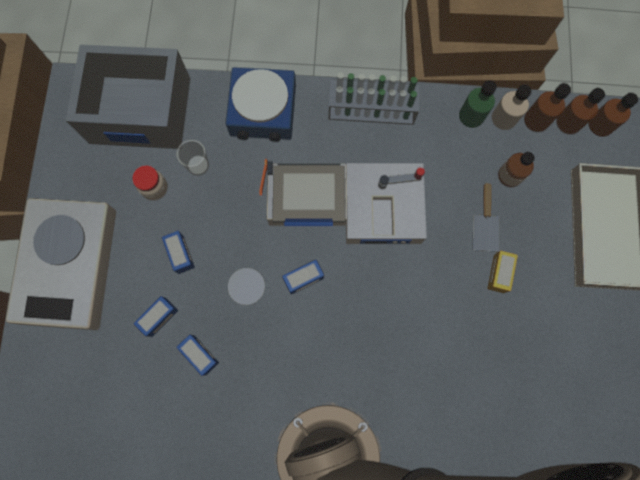

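The scene shows four blue cartridges: in the top view at (176,251), (303,276), (155,316) and (197,355). The incubator is at (345,203), the knob at (420,173), the pivot at (383,182), the pointer at (265,177) and the lid tab at (308,222). I'll measure these next.

```bash
cat > m.py <<'E'
from h import *
D={n:np.load(f"/tmp/{n}0.npz") for n in("scene","top")}
for n in("top","scene"):
    im,d=D[n]["im"],D[n]["d"]; W=world(n,d); hsv=cv2.cvtColor(im,cv2.COLOR_RGB2HSV)
    print(n)
    # blocks at z~50mm : any blob in height band
    for nm,lo,hi in(("blk",.043,.057),):
        m=((W[...,2]>lo)&(W[...,2]<hi)&(d>0)&(abs(W[...,1])<.75)).astype(np.uint8)
        m=cv2.morphologyEx(m,cv2.MORPH_OPEN,np.ones((3,3)))
        for c in cv2.findContours(m,0,2)[0]:
            if cv2.contourArea(c)<120: continue
            mm=np.zeros_like(m); cv2.drawContours(mm,[c],-1,1,-1); mm&=m
            p=W[mm>0]; r=cv2.minAreaRect((p[:,:2]*1000).astype(np.float32))
            px=np.median(np.argwhere(mm),0)[::-1]
            print(nm,px,np.round(r[0]),np.round(r[1]),round(r[2],1),"hsv",np.median(hsv[mm>0],0),"dist",round(np.hypot(*r[0])),"z",round(np.median(p[:,2])*1000,1))
    # deck
    m=((W[...,2]>.058)&(W[...,2]<.072)&(hsv[...,1]<50)&(hsv[...,2]>110)&(d>0)&(W[...,0]>.4)&(W[...,0]<.85)&(abs(W[...,1])<.35)).astype(np.uint8)
    m=cv2.morphologyEx(m,cv2.MORPH_OPEN,np.ones((3,3)))
    nn,l,st,_=cv2.connectedComponentsWithStats(m)
    k=1+np.argmax(st[1:,4]); p=W[l==k]; q=ray(n,np.argwhere(l==k)[:,::-1],.065)
    r=cv2.minAreaRect((q[:,:2]*1000).astype(np.float32)); print("deck",st[k],r,"z",np.median(p[:,2]), "box",np.round(cv2.boxPoints(r)))
    # red knob
    H=hsv[...,0]; red=((H<6)|(H>174))&(hsv[...,1]>150)&(W[...,0]>.4)&(abs(W[...,1])<.4)&(W[...,2]>.08)
    p=W[red]; print("red",len(p),np.median(p,0), "topz",p[p[:,2]>.128].mean(0) if (p[:,2]>.128).any() else 0)
    # orange
    o=(H>6)&(H<16)&(hsv[...,1]>150)&(hsv[...,2]>130)&(W[...,0]>.4)&(W[...,0]<.9)&(abs(W[...,1])<.3)&(W[...,2]>.05)
    nn,l,st,_=cv2.connectedComponentsWithStats(o.astype(np.uint8)); k=1+np.argmax(st[1:,4])
    p=W[l==k]; u,s,vt=np.linalg.svd(p-p.mean(0),full_matrices=False); a=(p-p.mean(0))@vt[0]
    print("orange",st[k],p.mean(0),vt[0],"elev",np.arctan2(abs(vt[0][2]),np.hypot(*vt[0][:2])),"ends",p.mean(0)+vt[0]*a.min(),p.mean(0)+vt[0]*a.max())
    # dark pivot / grey
    for z in (.075,.085,.095,.105,.12,.135):
        s=(abs(W[...,2]-z)<.005)&(W[...,0]>.5)&(W[...,0]<.8)&(W[...,1]>-.35)&(W[...,1]<.15)&(d>0)
        if s.sum(): print("z",z,s.sum(),np.round(W[s].min(0),3),np.round(W[s].max(0),3))
E
python3 m.py
python3 - <<'E'
import cv2
im=cv2.imread('pics/top0.png')[140:260,220:440]
s=cv2.imread('pics/scene0.png')[190:330,220:400]
cv2.imwrite('pics/c1.png',cv2.resize(im,None,fx=3.6,fy=3.6,interpolation=cv2.INTER_CUBIC))
cv2.imwrite('pics/c2.png',cv2.resize(s,None,fx=4,fy=4,interpolation=cv2.INTER_CUBIC))
E
```

```text
top
blk [195. 355.] [209. 317.] [91. 46.] 46.8 hsv [108.  37. 133.] dist 380 z 50.5
blk [153. 316.] [291. 424.] [46. 89.] 49.7 hsv [107.  31. 132.] dist 514 z 50.4
blk [303. 275.] [407.  85.] [44. 89.] 31.0 hsv [107.  30. 136.] dist 416 z 50.3
blk [505. 271.] [ 449. -387.] [46. 91.] 79.0 hsv [ 28.  55. 141.] dist 593 z 49.6
blk [176. 250.] [448. 390.] [90. 45.] 25.6 hsv [108.   41.5 131. ] dist 594 z 50.8
deck [ 345  163   82   76 4658] ((596.9613647460938, -96.68156433105469), (185.4117431640625, 189.68399047851562), 3.600714921951294) z 0.06471657125175875 box [[ 498.   -8.]
 [ 510. -197.]
 [ 695. -186.]
 [ 684.    4.]]
red 36 [ 0.6469773  -0.16637543  0.13497218] topz [ 0.64752176 -0.16626909  0.13506585]
orange [260 165   6  29  31] [0.6030696  0.18765822 0.14358326] [-0.70960442 -0.04509525  0.70315574] elev 0.7798260375091144 ends [0.65988341 0.19126873 0.08728576] [0.56343058 0.18513917 0.18286205]
z 0.075 798 [ 0.506 -0.189  0.07 ] [0.8  0.15 0.08]
z 0.085 2953 [ 0.526 -0.112  0.08 ] [0.673 0.15  0.09 ]
z 0.095 194 [ 0.527 -0.173  0.09 ] [0.656 0.137 0.1  ]
z 0.105 265 [ 0.52
[... 698 characters left out ...]
06511592053331594 box [[ 501.  -10.]
 [ 516. -200.]
 [ 699. -185.]
 [ 684.    5.]]
red 32 [ 0.65211887 -0.16581851  0.13551818] topz [ 0.65075731 -0.16705542  0.13677512]
orange [299 274  34  41  87] [0.61704027 0.18442512 0.11928946] [ 0.72318851  0.04494505 -0.68918671] elev 0.7603660225611207 ends [0.55909892 0.18082416 0.1745066 ] [0.67984753 0.1883285  0.05943517]
z 0.075 637 [ 0.511 -0.19   0.07 ] [0.8  0.15 0.08]
z 0.085 1736 [ 0.526 -0.085  0.08 ] [0.679 0.15  0.09 ]
z 0.095 163 [ 0.523 -0.172  0.09 ] [0.661 0.141 0.1  ]
z 0.105 218 [ 0.516 -0.172  0.1  ] [0.66  0.136 0.11 ]
z 0.12 139 [ 0.507 -0.172  0.115] [0.66  0.135 0.125]
z 0.135 31 [ 0.643 -0.176  0.13 ] [ 0.659 -0.156  0.14 ]
```

View pics/c1.png

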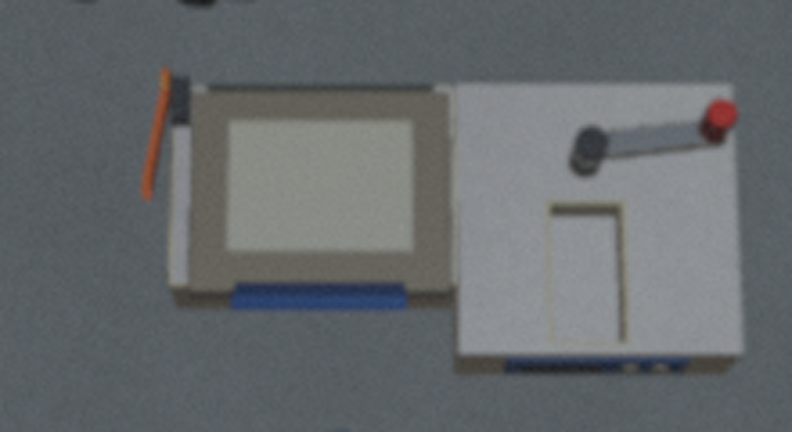

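View pics/c2.png

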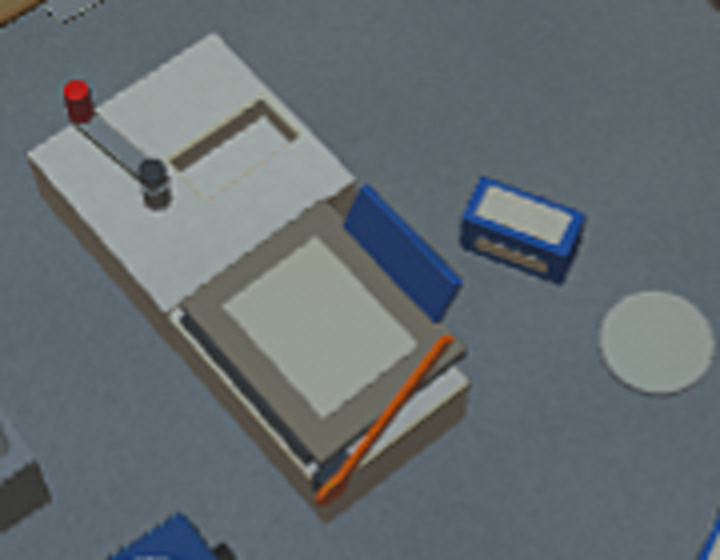

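The crops show the pocket rim at about x 550-626, y 205-343 in crop 1, the pivot cap at (590,140), and the pointer well above the near-flat lid. Next I'll do one more precise measurement of bay, yaw, lid and pointer.

```bash
cat > m2.py <<'E'
from h import *
D={n:np.load(f"/tmp/{n}0.npz") for n in("scene","top")}
for n in("top","scene"):
    im,d=D[n]["im"],D[n]["d"]; W=world(n,d); hsv=cv2.cvtColor(im,cv2.COLOR_RGB2HSV); H=hsv[...,0]
    print(n)
    roi=(W[...,0]>.45)&(W[...,0]<.75)&(W[...,1]>-.25)&(W[...,1]<.25)&(d>0)
    # right-half deck outline edges
    m=(roi&(abs(W[...,2]-.065)<.006)&(hsv[...,1]<50)&(hsv[...,2]>100)).astype(np.uint8)
    k,l,st,_=cv2.connectedComponentsWithStats(m); m=(l==1+np.argmax(st[1:,4])).astype(np.uint8)
    c=max(cv2.findContours(m,0,1)[0],key=cv2.contourArea)[:,0]
    q=ray(n,c,.065)[:,:2]*1000
    B=cv2.boxPoints(cv2.minAreaRect(q.astype(np.float32)))
    for i in range(4):
        a,b=B[i],B[(i+1)%4]; e=(b-a)/np.linalg.norm(b-a); nv=np.array([-e[1],e[0]])
        s=(q-a)@e; s_=s/np.linalg.norm(b-a); o=abs((q-a)@nv)<7
        f=cv2.fitLine(q[o&(s_>.1)&(s_<.9)].astype(np.float32),cv2.DIST_HUBER,0,.01,.01).ravel()
        ang=np.degrees(np.arctan2(f[1],f[0])); print(" edge",f[2:].round(1),"yaw",round((ang+45)%90-45,2),(o&(s_>.1)&(s_<.9)).sum())
    # bay hole: z<.058 inside deck hull
    hull=np.zeros_like(m); cv2.fillConvexPoly(hull,cv2.convexHull(c),1); hull=cv2.erode(hull,np.ones((5,5)))
    hole=((hull>0)&(W[...,2]<.058)).astype(np.uint8)
    k,l,st,_=cv2.connectedComponentsWithStats(hole); hole=(l==1+np.argmax(st[1:,4]))
    q=ray(n,np.argwhere(hole)[:,::-1],.061)[:,:2]*1000; r=cv2.minAreaRect(q.astype(np.float32)); print(" hole",hole.sum(),r, np.sort(r[1])+(2.3 if n=="top" else 2.9))
    # pivot cap: dark, high
    t=roi&(W[...,2]>.104)&(hsv[...,2]<80)&(W[...,1]<0); print(" pivot cap",t.sum(),np.median(W[t],0), np.percentile(W[t],[3,97],axis=0).round(3).tolist())
    # blue tab
    t=roi&(H>105)&(H<125)&(hsv[...,1]>140)&(W[...,1]>0)&(W[...,2]>.08); p=W[t]
    print(" tab",len(p),np.median(p,0).round(4),np.percentile(p,[2,98],axis=0).round(3).tolist())
    c0=p.mean(0); print("  tab normal",np.linalg.svd(p-c0,full_matrices=False)[2].round(3).tolist(),c0.round(4))
    # lid top plane
    t=roi&(W[...,1]>.01)&(W[...,1]<.15)&(W[...,0]>.54)&(W[...,0]<.65)&(W[...,2]>.07)&(W[...,2]<.1)
    p=W[t]; A=np.c_[p[:,:2],np.ones(len(p))]; g=np.linalg.lstsq(A,p[:,2],rcond=None)[0]; print(" lid plane",g.round(4),"tilt",np.arctan(-g[0]))
    t=roi&(W[...,2]>.073)&(W[...,2]<.1)&(hsv[...,1]<80)&(W[...,1]>-.02)&(W[...,1]<.19); p=W[t]; r=cv2.minAreaRect((p[:,:2]*1000).astype(np.float32)); print(" lid rect",r)
E
python3 m2.py
```

```text
top
 edge [504. -80.] yaw 4.74 67
 edge [ 596.9 -190.2] yaw 3.78 59
 edge [687.3 -58.5] yaw 3.66 65Traceback (most recent call last):
  File "m2.py", line 16, in <module>
    f=cv2.fitLine(q[o&(s_>.1)&(s_<.9)].astype(np.float32),cv2.DIST_HUBER,0,.01,.01).ravel()
      ~~~~~~~~~~~^^^^^^^^^^^^^^^^^^^^^^^^^^^^^^^^^^^^^^^^^^^^^^^^^^^^^^^^^^^^^^^^^^
cv2.error: OpenCV(4.12.0) /io/opencv/modules/imgproc/src/linefit.cpp:50: error: (-215:Assertion failed) count > 0 in function 'fitLine2D_wods'
```

```bash
sed -i 's/^        f=cv2.fitLine/        if not (o\&(s_>.1)\&(s_<.9)).any(): continue\n        f=cv2.fitLine/; s/c=max(cv2.findContours(m,0,1)\[0\],key=cv2.contourArea)\[:,0\]/c=max(cv2.findContours(m,0,1)[0],key=cv2.contourArea)[:,0].astype(np.int32)/' m2.py; python3 m2.py
```

```text
top
 edge [504. -80.] yaw 4.74 67
 edge [ 596.9 -190.2] yaw 3.78 59
 edge [687.3 -58.5] yaw 3.66 65
 hole 750 ((560.4254150390625, -92.86708068847656), (93.19774627685547, 49.619964599609375), 1.9359604120254517) [51.9199646  95.49774628]
 pivot cap 75 [ 0.63723853 -0.09288244  0.10847675] [[0.625, -0.17, 0.105], [0.646, -0.081, 0.125]]
 tab 149 [0.5148 0.0819 0.1209] [[0.509, 0.03, 0.107], [0.523, 0.13, 0.127]]
  tab normal [[-0.044, 0.999, -0.025], [0.562, 0.004, -0.827], [0.826, 0.05, 0.562]] [0.5151 0.0827 0.1205]
 lid plane [-0.0318  0.0022  0.1026] tilt 0.03181415686744609
 lid rect ((603.498046875, 92.58203125), (148.90060424804688, 185.10671997070312), 3.8365585803985596)
scene
 edge [505.9 -83.1] yaw 3.34 34
 edge [ 600.  -190.4] yaw 3.48 35
 edge [682.7  17.1] yaw 4.07 102
 hole 349 ((559.8585815429688, -97.26139831542969), (94.30731964111328, 53.07402038574219), 2.7952358722686768) [55.97402039 97.20731964]
 pivot cap 67 [ 0.64503819 -0.15754896  0.11024488] [[0.629, -0.167, 0.105], [0.66, -0.079, 0.133]]
 tab 395 [0.5245 0.0822 0.1071] [[0.511, 0.029, 0.086], [0.536, 0.131, 0.124]]
  tab normal [[0.074, -0.997, -0.002], [0.475, 0.037, -0.879], [-0.877, -0.064, -0.476]] [0.5245 0.081  0.1065]
 lid plane [-0.0324 -0.0033  0.103 ] tilt 0.03236743258162997
 lid rect ((601.65380859375, 90.22684478759766), (152.38916015625, 183.0835723876953), 2.500976800918579)
```

```bash
python3 -m pendant '{"translation":[[1.7,1.5,0],[3.4,3,0],[5.1,4.4,0],[6.9,6,0],[8.5,7.8,0],[10.1,9.6,0],[11.5,11.4,0],[12.7,13.2,0],[13.9,15,0],[14.9,17,0],[15.5,19,0],[15.9,21.2,0]],"delta_rot":[[0,0,0],[0,0,0],[0,0,0],[0,0,0],[0,0,0],[0,0,0],[0,0,0],[0,0,0],[0,0,0],[0,0,0],[0,0,0],[0,0,0]]}' 1; python3 -c "
from h import *
s=get_obs();print(s['joints'])"
```

```text
clock: 1.6
tcp_pos: [0.5809, -0.1183, 0.2309]
orientation: [-3.112, -0.429, 0.001]
contact_force: [1.0, 0.4, 0.4]
grip_width: 0.0855
gripper_force: 0.0
[ 0.2646319   0.35390706 -0.21523766  1.74676777  0.08547544  1.05054763
 -1.27678765]
```

```bash
python3 -m pendant '{"translation":[[-0.2,2.1,0],[-0.4,4.2,0],[-0.7,6.3,0],[-1.1,8.4,0],[-1.6,10.5,0],[-2.2,12.6,0],[-2.9,14.7,0],[-3.7,16.8,0],[-4.5,18.8,-1],[-5.24,20.3,-2],[-5.24,20.3,-3],[-5.24,20.3,-3]],"delta_rot":[[0,0,0],[0,0,0.3],[0,0,0.6],[0,0,0.9],[0,0,1.2],[0,0,1.5],[0,0,1.86],[0,0,1.86],[0,0,1.86],[0,0,1.86],[0,0,1.86],[0,0,1.86]]}' 1; python3 - <<'E'
from h import *
s=get_obs();print(s['joints'],s['tcp_pos'],s['orientation'])
for n in("scene","top"):
    im,d=grab_frame(n); W=world(n,d)
    x,y=s['tcp_pos'][:2]
    m=(abs(W[...,2]-.05)<.006)&(np.hypot(W[...,0]-.45,W[...,1]-.389)<.06)
    p=W[m]; print(n,m.sum(),cv2.minAreaRect((p[:,:2]*1000).astype(np.float32)) if m.sum()>9 else 0)
    cv2.imwrite(f"pics/{n}1.png",im[...,::-1])
a=cv2.imread("pics/top1.png")[180:340,90:270];b=cv2.imread("pics/scene1.png")[240:400,320:500]
cv2.imwrite("pics/pair1.png",cv2.resize(np.hstack([a,b]),None,fx=2.2,fy=2.2))
E
```

```text
clock: 3.1
tcp_pos: [0.4483, 0.3867, 0.1541]
orientation: [3.064, 0.682, -0.007]
contact_force: [0.8, -0.7, 0.2]
grip_width: 0.0856
gripper_force: 0.0
[-0.48382613  0.46402634 -0.43464683  1.80477497  0.23681175  0.92935977
 -2.15442635] [0.44827518 0.38671586 0.15409686] [ 3.06394764  0.68205534 -0.00662262]
scene 425 ((449.823486328125, 387.80609130859375), (90.07998657226562, 43.82471466064453), 24.592525482177734)
top 0 0
```

View pics/pair1.png

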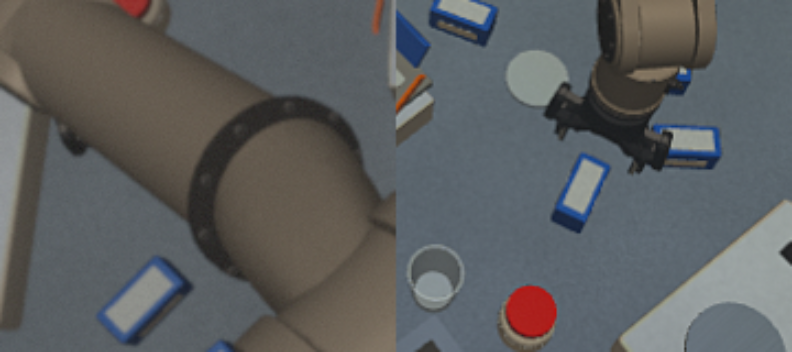

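The scene crop (right half) shows the open gripper squarely above the target cartridge. I'll descend and grip.

```bash
python3 -m pendant '{"translation":[[0.05,0.07,-1.2],[0.05,0.07,-2.4],[0.05,0.07,-3.4],[0.05,0.07,-4.2],[0.05,0.07,-4.8],[0.05,0.07,-5.08],[0.05,0.07,-5.08],[0.05,0.07,-5.08]],"delta_rot":[[0,0,0],[0,0,0],[0,0,0],[0,0,0],[0,0,0],[0,0,0],[0,0,0],[0,0,0]]}' 1;  python3 -m pendant '{"translation":[[0,0,0],[0,0,0],[0,0,0],[0,0,0],[0,0,0],[0,0,0],[0,0,0],[0,0,0]],"delta_rot":[[0,0,0],[0,0,0],[0,0,0],[0,0,0],[0,0,0],[0,0,0],[0,0,0],[0,0,0]]}' 0 60; 
```

```text
clock: 4.2
tcp_pos: [0.4513, 0.39, 0.03]
orientation: [-3.066, -0.681, -0.002]
contact_force: [0.2, -1.3, 0.2]
grip_width: 0.0852
gripper_force: 0.0
clock: 5.2
tcp_pos: [0.4512, 0.39, 0.0299]
orientation: [-3.066, -0.681, -0.001]
contact_force: [-0.4, -0.2, 5.7]
grip_width: 0.043
gripper_force: 62.4
```

```bash
python3 -m pendant '{"translation":[[0,0,0.8],[0,0,2],[0,0,3.5],[0,0,5],[0,0,6.5],[0,-1,8],[0,-2.5,9.4],[0,-4.5,9.4],[0,-6.5,9.4],[0.5,-8.5,9.4],[1,-10.5,9.4],[1.5,-12.5,9.4]],"delta_rot":[[0,0,0],[0,0,0],[0,0,0],[0,0,0],[0,0,0],[0,0,-0.5],[0,0,-1],[0,0,-1.5],[0,0,-2],[0,0,-2.5],[0,0,-3],[0,0,-3.5]]}'; python3 -m pendant '{"translation":[[1,-2,0],[2,-4,0],[2.6,-6,0],[2.9,-6.86,0],[2.9,-6.86,-1],[2.9,-6.86,-2],[2.9,-6.86,-3],[2.9,-6.86,-3.6],[2.9,-6.86,-3.6],[2.9,-6.86,-3.6]],"delta_rot":[[0,0,-0.4],[0,0,-0.74],[0,0,-0.74],[0,0,-0.74],[0,0,-0.74],[0,0,-0.74],[0,0,-0.74],[0,0,-0.74],[0,0,-0.74],[0,0,-0.74]]}'; python3 - <<'E'
from h import *
for n in("scene","top"):
    im,d=grab_frame(n); cv2.imwrite(f"pics/{n}2.png",im[...,::-1]); np.savez(f"/tmp/{n}2.npz",im=im,d=d)
a=cv2.imread("pics/top2.png")[140:260,330:440];b=cv2.imread("pics/scene2.png")[180:300,210:320]
cv2.imwrite("pics/pair2.png",cv2.resize(np.hstack([a,b]),None,fx=3.6,fy=3.6,interpolation=cv2.INTER_CUBIC))
E
```

```text
clock: 6.7
tcp_pos: [0.4881, 0.0755, 0.2652]
orientation: [-3.135, -0.205, -0.001]
contact_force: [1.3, 0.9, -2.7]
grip_width: 0.0426
gripper_force: 61.6
clock: 7.95
tcp_pos: [0.5616, -0.0944, 0.1754]
orientation: [3.14, 0.105, 0.003]
contact_force: [-1.0, 0.2, -1.1]
grip_width: 0.0425
gripper_force: 61.5
```

View pics/pair2.png

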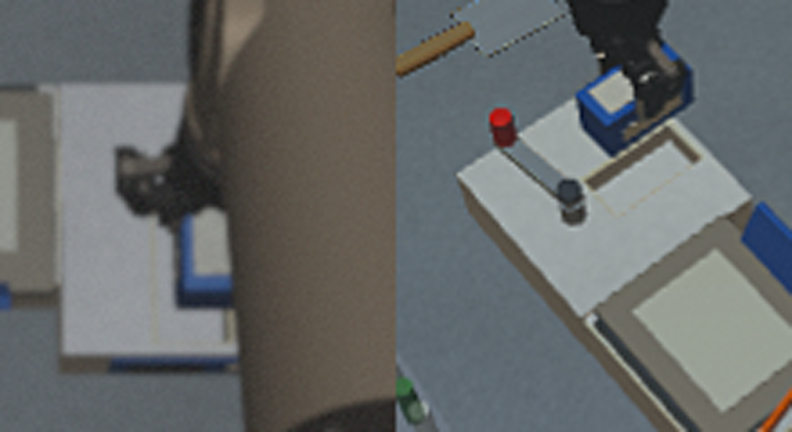

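The scene crop shows the cartridge hanging level over the bay, slightly forward. I'll measure the cartridge faces and pocket walls in that one view so calibration bias cancels.

```bash
cat > m3.py <<'E'
from h import *
a=np.radians(3.8); Rz=np.array([[np.cos(a),np.sin(a)],[-np.sin(a),np.cos(a)]])
def inc(W): return np.dstack([W[...,:2]@Rz.T*1000,W[...,2]*1000])
O=Rz@np.array([560,-95.]); print("nominal bay inc",O)
D=np.load("/tmp/scene0.npz"); P=inc(world("scene",D["d"])); P[...,:2]-=O
ok=(abs(P[...,0])<65)&(abs(P[...,1])<45)
for z0,z1 in((40,46),(46,52),(52,58),(58,63)):
    s=ok&(P[...,2]>z0)&(P[...,2]<z1); 
    fw=s&(P[...,0]<-35)&(abs(P[...,1])<15); rw=s&(P[...,1]<-12)&(abs(P[...,0])<35)
    print(z0,"front wall x",fw.sum(),np.median(P[fw][:,0]).round(2),P[fw][:,0].std().round(2),"right wall y",rw.sum(),np.median(P[rw][:,1]).round(2),P[rw][:,1].std().round(2))
s=ok&(abs(P[...,2]-37)<3); print("floor x max/ y max",np.percentile(P[s][:,0],[1,99]),np.percentile(P[s][:,1],[1,99]),np.median(P[s][:,2]))
D=np.load("/tmp/scene2.npz"); P=inc(world("scene",D["d"])); P[...,:2]-=O
hsv=cv2.cvtColor(D["im"],cv2.COLOR_RGB2HSV)
b=(hsv[...,0]>100)&(hsv[...,0]<125)&(hsv[...,1]>110)&(abs(P[...,0])<75)&(abs(P[...,1])<50)&(P[...,2]>110)&(P[...,2]<215)
q=P[b]; print("cart",len(q),np.percentile(q,[1,50,99],axis=0).round(1).tolist())
side=q[(q[:,2]<q[:,2].max()-12)]
L=side[(side[:,0]<35)&(side[:,1]>10)]; B=side[(side[:,1]<15)&(side[:,0]>25)]
for nm,s,i,j in(("left y",L,1,0),("rear x",B,0,1)):
    A=np.c_[s[:,j],s[:,2],np.ones(len(s))]; g=np.linalg.lstsq(A,s[:,i],rcond=None)[0]
    print(nm,len(s),np.median(s[:,i]).round(2),s[:,i].std().round(2),"slopes",g.round(3))
E
python3 m3.py
```

```text
nominal bay inc [ 552.47280171 -131.90452371]
40 front wall x 6 -42.68 4.41 right wall y 22 -22.06 2.64
46 front wall x 6 -45.68 0.83 right wall y 17 -22.05 1.58
52 front wall x 9 -45.87 1.82 right wall y 24 -22.94 2.6
58 front wall x 10 -48.59 1.37 right wall y 37 -25.8 7.66
floor x max/ y max [-45.83201832  38.95172068] [-24.63314279  10.72639705] 37.24763618081183
cart 202 [[-45.3, -21.4, 152.1], [35.4, 13.4, 189.7], [44.2, 24.8, 200.2]]
left y 40 22.81 1.64 slopes [-1.1000e-02  6.0000e-03  2.1384e+01]
rear x 43 42.83 0.83 slopes [2.0000e-03 3.0000e-03 4.2367e+01]
```

```bash
python3 -m pendant '{"translation":[[0.12,0.02,-0.5],[0.12,0.02,-1.3],[0.12,0.02,-2.1],[0.12,0.02,-2.7],[0.12,0.02,-2.9],[0.12,0.02,-2.9],[0.12,0.02,-2.9]],"delta_rot":[[0,0,0],[0,0,0],[0,0,0],[0,0,0],[0,0,0],[0,0,0],[0,0,0]]}';  python3 - <<'E'
from h import *
im,d=grab_frame("scene"); np.savez("/tmp/scene2.npz",im=im,d=d)
E
sed -i 's/P\[...,2\]>110)&(P\[...,2\]<215)/P[...,2]>72)\&(P[...,2]<140)/' m3.py; python3 m3.py | tail -3
```

```text
clock: 8.93
tcp_pos: [0.5645, -0.094, 0.1025]
orientation: [3.14, 0.105, 0.002]
contact_force: [-0.2, -0.2, -1.7]
grip_width: 0.0427
gripper_force: 61.5
cart 177 [[-42.8, -22.0, 76.3], [38.4, 12.5, 118.3], [47.1, 26.0, 127.1]]
left y 24 22.43 1.4 slopes [ 0.     0.031 19.539]
rear x 30 45.94 0.84 slopes [7.0000e-03 1.0000e-02 4.4902e+01]
```

```bash
python3 -m pendant '{"translation":[[0,0.01,-0.15],[0,0.01,-0.3],[0,0.01,-0.45],[0,0.01,-0.6],[0,0.01,-0.6]],"delta_rot":[[0,0,0],[0,0,0],[0,0,0],[0,0,0],[0,0,0]]}'
```

```text
clock: 9.6
tcp_pos: [0.5636, -0.0937, 0.0864]
orientation: [-3.14, -0.105, 0.001]
contact_force: [0.3, -0.6, -1.7]
grip_width: 0.043
gripper_force: 61.5
```

```bash
python3 -m pendant '{"translation":[[-0.02,0.01,-0.15],[-0.02,0.01,-0.3],[-0.02,0.01,-0.45],[-0.02,0.01,-0.6],[-0.02,0.01,-0.72],[-0.02,0.01,-0.8],[-0.02,0.01,-0.8]],"delta_rot":[[0,0,0],[0,0,0],[0,0,0],[0,0,0],[0,0,0],[0,0,0],[0,0,0]]}'
```

```text
clock: 10.48
tcp_pos: [0.5634, -0.0935, 0.067]
orientation: [3.14, 0.105, -0.0]
contact_force: [-1.4, -0.3, -0.6]
grip_width: 0.0429
gripper_force: 61.7
```

```bash
python3 -m pendant '{"translation":[[0,0,-0.05],[0,0,-0.1],[0,0,-0.1]],"delta_rot":[[0,0,0],[0,0,0],[0,0,0]]}'; python3 -m pendant '{"translation":[[0,0,0],[0,0,0],[0,0,0],[0,0,0],[0,0,0.2],[0,0,1],[0,0,2],[0,0,3.5],[0,-1.5,5],[-0.5,-3.5,6],[-1,-5.5,6],[-1,-5.5,6]],"delta_rot":[[0,0,0],[0,0,0],[0,0,0],[0,0,0],[0,0,0],[0,0,0],[0,0,0],[0,0,0],[0,0,0],[0,0,0],[0,0,0],[0,0,0]]}' 1
python3 - <<'E'
from h import *
s=get_obs(); print(s["joints"])
for n in("scene","top"):
    im,d=grab_frame(n); cv2.imwrite(f"pics/{n}3.png",im[...,::-1]); np.savez(f"/tmp/{n}3.npz",im=im,d=d); W=world(n,d)
    m=(abs(W[...,2]-.087)<.007)&(np.hypot(W[...,0]-.56,W[...,1]+.095)<.035);p=W[m]; print(n,m.sum(),np.median(p,0),np.percentile(p[:,2],[5,95]) if m.any() else 0)
    hsv=cv2.cvtColor(im,cv2.COLOR_RGB2HSV);H=hsv[...,0]; red=((H<6)|(H>174))&(hsv[...,1]>150)&(W[...,0]>.4)&(abs(W[...,1])<.4)&(W[...,2]>.128)
    print("knob",red.sum(),W[red].mean(0))
a=cv2.imread("pics/top3.png")[140:260,330:440];b=cv2.imread("pics/scene3.png")[180:300,210:320]
cv2.imwrite("pics/pair3.png",cv2.resize(np.hstack([a,b]),None,fx=3.6,fy=3.6,interpolation=cv2.INTER_CUBIC))
E
```

```text
clock: 10.85
tcp_pos: [0.5635, -0.0934, 0.0669]
orientation: [3.14, 0.105, 0.0]
contact_force: [-9.3, 0.9, 24.1]
grip_width: 0.0427
gripper_force: 64.7
clock: 12.35
tcp_pos: [0.5364, -0.2367, 0.215]
orientation: [3.137, 0.092, -0.0]
contact_force: [-0.2, 0.6, -0.7]
grip_width: 0.0855
gripper_force: 0.0
[ 0.37560845  0.35020071 -0.08592853  1.78722898  0.03803988  1.00485884
 -1.23774018]
scene 243 [ 0.55894933 -0.09177999  0.08718467] [0.08248071 0.09202928]
knob 24 [ 0.6505242  -0.16771276  0.13579063]
top 511 [ 0.56027584 -0.09308925  0.08722468] [0.08283061 0.09136083]
knob 35 [ 0.64765113 -0.16629893  0.13490491]
```

View pics/pair3.png

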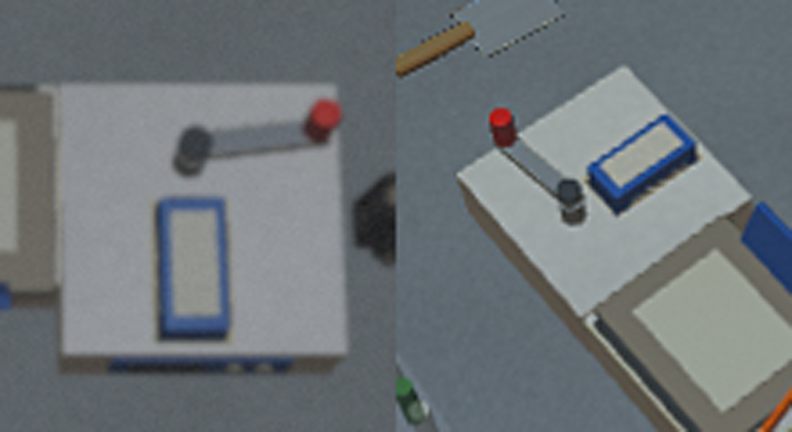

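The cartridge is seated: its top is at 87.2 mm and square in the bay. Next is the lever: I'll grasp the knob with the pads tangential and swing it about the pivot at (635.5,-88.7).

```bash
python3 -m pendant '{"translation":[[0.5,0.3,0],[1,0.6,0],[1.5,0.9,0],[2,1.2,0],[2.5,1.5,0],[3,1.8,0],[3.5,2.1,0],[4,2.4,0],[4.5,2.79,0],[4.5,2.79,0],[4.5,2.79,0],[4.5,2.79,0]],"delta_rot":[[0,0,2],[0,0,4],[0,0,6],[0,0,8],[0,0,10],[0,0,12],[0,0,14],[0,0,16],[0,0,18],[0,0,19.28],[0,0,19.28],[0,0,19.28]]}' 1; python3 -c "
from h import *
s=get_obs();print(s['joints']);o=R.from_rotvec(s['orientation']).as_matrix();print(o.round(3))"
```

```text
clock: 13.95
tcp_pos: [0.6509, -0.1603, 0.2142]
orientation: [-2.015, -2.409, -0.0]
contact_force: [-0.4, 0.1, -0.0]
grip_width: 0.0858
gripper_force: 0.0
[ 0.45647395  0.52279841 -0.44202523  1.55935669  0.23995328  1.11387868
  0.13742754]
[[-0.177  0.984 -0.   ]
 [ 0.984  0.177  0.   ]
 [ 0.    -0.    -1.   ]]
```

```bash
python3 -m pendant '{"translation":[[-0.07,-0.27,-0.8],[-0.07,-0.27,-1.8],[-0.07,-0.27,-2.8],[-0.07,-0.27,-3.6],[-0.07,-0.27,-4.1],[-0.07,-0.27,-4.1],[-0.07,-0.27,-4.1]],"delta_rot":[[0,0,0],[0,0,0],[0,0,0],[0,0,0],[0,0,0],[0,0,0],[0,0,0]]}' 1;  python3 -m pendant '{"translation":[[0,0,0],[0,0,0],[0,0,0],[0,0,0],[0,0,0],[0,0,0],[0,0,0],[0,0,0],[0,0,0]],"delta_rot":[[0,0,0],[0,0,0],[0,0,0],[0,0,0],[0,0,0],[0,0,0],[0,0,0],[0,0,0],[0,0,0]]}' 0 30
python3 - <<'E'
from h import *
p=np.array(get_obs()["tcp_pos"])[:2]*1000; piv=np.array([635.5,-88.7]); v=p-piv; print(v,np.hypot(*v))
v*=79.8/np.hypot(*v); th=np.degrees(np.arctan2(v[1],v[0])); end=-176.2; print("th",th)
for k in np.arange(0,1.001,1/12):
    c=R.from_euler('z',(end-th)*k,degrees=True).as_matrix()[:2,:2]@v
    print(np.round((c+piv-p)/25,2),round((end-th)*k/5,2))
E
```

```text
clock: 14.82
tcp_pos: [0.6498, -0.168, 0.1126]
orientation: [2.014, 2.41, 0.001]
contact_force: [-0.1, -0.6, 0.5]
grip_width: 0.0857
gripper_force: 0.0
clock: 15.95
tcp_pos: [0.6493, -0.168, 0.1121]
orientation: [2.014, 2.411, 0.0]
contact_force: [-0.9, -0.6, 4.6]
grip_width: 0.019
gripper_force: 29.5
[ 13.83411106 -79.2740088 ] 80.47205166882118
th -80.10099478595228
[-0.    0.03] -0.0
[-0.45 -0.02] -1.6
[-0.89 -0.  ] -3.2
[-1.33  0.08] -4.8
[-1.76  0.21] -6.41
[-2.16  0.41] -8.01
[-2.53  0.66] -9.61
[-2.86  0.96] -11.21
[-3.14  1.3 ] -12.81
[-3.38  1.68] -14.41
[-3.56  2.09] -16.02
[-3.68  2.52] -17.62
[-3.74  2.96] -19.22
```

```bash
python3 -m pendant '{"translation":[[-0.45,-0.02,0],[-0.89,0,0],[-1.33,0.08,0],[-1.76,0.21,0],[-2.16,0.41,0],[-2.53,0.66,0],[-2.86,0.96,0],[-3.14,1.3,0],[-3.38,1.68,0],[-3.56,2.09,0],[-3.68,2.52,0],[-3.68,2.52,0]],"delta_rot":[[0,0,-1.6],[0,0,-3.2],[0,0,-4.8],[0,0,-6.4],[0,0,-8],[0,0,-9.6],[0,0,-11.2],[0,0,-12.8],[0,0,-14.4],[0,0,-16],[0,0,-17.6],[0,0,-17.6]]}'
```

```text
clock: 17.45
tcp_pos: [0.5567, -0.1051, 0.112]
orientation: [3.123, 0.334, -0.001]
contact_force: [-2.2, -2.9, 5.2]
grip_width: 0.0188
gripper_force: 29.8
```

```bash
python3 -m pendant '{"translation":[[-0.03,0.15,0],[-0.06,0.3,0],[-0.06,0.44,0],[-0.06,0.52,0],[-0.06,0.52,0]],"delta_rot":[[0,0,-0.5],[0,0,-1],[0,0,-1.6],[0,0,-1.6],[0,0,-1.6]]}'
```

```text
clock: 18.08
tcp_pos: [0.5553, -0.0944, 0.112]
orientation: [3.137, 0.115, -0.001]
contact_force: [-2.3, -6.6, 5.7]
grip_width: 0.019
gripper_force: 29.8
```

```bash
python3 -m pendant '{"translation":[[0,0.1,0],[0,0.2,0],[0,0.2,0],[0,0.2,0]],"delta_rot":[[0,0,0],[0,0,0],[0,0,0],[0,0,0]]}'
```

```text
clock: 18.58
tcp_pos: [0.5553, -0.0942, 0.112]
orientation: [3.133, 0.109, -0.0]
contact_force: [-1.4, -15.4, 3.2]
grip_width: 0.0188
gripper_force: 30.0
```

```bash
python3 -m pendant '{"translation":[[0,-0.15,0],[0,-0.15,0],[0,-0.15,0],[0,-0.15,0],[0,-0.15,0.6],[0,-0.15,1.6],[0,-0.15,3],[-1,0.5,4.5],[-2,1.5,6],[-3,2.5,6],[-3.5,3,6],[-3.5,3,6]],"delta_rot":[[0,0,0],[0,0,0],[0,0,0],[0,0,0],[0,0,0],[0,0,0],[0,0,0],[0,0,0],[0,0,0],[0,0,0],[0,0,0],[0,0,0]]}' 1
cat > m4.py <<'E'
from h import *
import sys
a=np.radians(3.8); Rz=R.from_euler('z',3.8,degrees=True).as_matrix()  # inc->world
hx,ly,py=672.8,46.5,149.5
def onplane(n,uv,y):
    K,k1,Rm,t=cam(n); p=cv2.undistortPoints(np.array(uv,float).reshape(-1,1,2),K,np.array([k1,0,0,0,0.])).reshape(-1,2)
    d=np.c_[p,np.ones(len(p))]@Rm@Rz; o=(-Rm.T@t)@Rz*1000
    return o+d*((y-o[1])/d[:,1])[:,None]
def pointer(n,im):
    hsv=cv2.cvtColor(im,cv2.COLOR_RGB2HSV); H=hsv[...,0]
    m=((H>4)&(H<18)&(hsv[...,1]>140)&(hsv[...,2]>110)).astype(np.uint8)
    c=proj(n,np.array([Rz@[(hx-x)/1000,py/1000,.0655+x/1000] for x in(0,60,110)])); x0,y0=c.min(0)-25; x1,y1=c.max(0)+25
    k=np.zeros_like(m); k[int(y0):int(y1),int(x0):int(x1)]=1; v=np.argwhere((m&k)>0)[:,::-1]
    out=[]
    for y in(py-4,py,py+4):
        q=onplane(n,v,y)[:,[0,2]]; f=cv2.fitLine(q.astype(np.float32),cv2.DIST_HUBER,0,.01,.01).ravel()
        s=(q-f[2:])@f[:2]; dist=(hx-f[2])*f[1]-(65.5-f[3])*f[0]
        cen=q.mean(0); out.append((round(float(np.arctan(-f[1]/f[0])),3),round(float(np.arctan2(cen[1]-65.5,hx-cen[0])),3),round(float(np.ptp(s)),1),round(float(dist),1)))
    return len(v),out
def lid(n,im,d,th):
    W=world(n,d)@Rz*1000; x=W[...,0]-hx; z=W[...,2]-65.5; c,s=np.cos(th),np.sin(th)
    xl=x*c-z*s; zl=x*s+z*c
    m=(xl>-130)&(xl<-15)&(abs(zl-14)<12)&(abs(W[...,1]-ly)<75)&(d>0)
    A=np.c_[xl[m],W[...,1][m]-ly,np.ones(m.sum())]
    w=np.ones(m.sum(),bool)
    for _ in range(3):
        g=np.linalg.lstsq(A[w],zl[m][w],rcond=None)[0]; r=zl[m]-A@g; w=abs(r)<4
    return int(m.sum()),round(th-np.arctan(g[0]),4),g.round(3)
if __name__=="__main__":
    k=sys.argv[1]; th=float(sys.argv[2])
    for n in("scene","top"):
        im,d=grab_frame(n); np.savez(f"/tmp/{n}{k}.npz",im=im,d=d); cv2.imwrite(f"pics/{n}{k}.png",im[...,::-1])
        W=world(n,d);hsv=cv2.cvtColor(im,cv2.COLOR_RGB2HSV);H=hsv[...,0]; red=((H<6)|(H>174))&(hsv[...,1]>150)&(np.hypot(W[...,0]-.6,W[...,1]+.1)<.15)&(W[...,2]>.125)
        print(n,"knob",red.sum(),W[red].mean(0).round(4) if red.any() else 0)
        print(" pointer(line ang, from hinge, len, offset)",pointer(n,im)); print(" lid",lid(n,im,d,th))
E
python3 m4.py 4 .03; python3 - <<'E'
import cv2,numpy as np
a=cv2.imread("pics/top4.png")[130:260,240:440];b=cv2.imread("pics/scene4.png")[190:320,210:370]
cv2.imwrite("pics/pair4.png",cv2.resize(np.hstack([a,b]),None,fx=2.2,fy=2.2,interpolation=cv2.INTER_CUBIC))
E
```

```text
clock: 20.08
tcp_pos: [0.4678, -0.0115, 0.2621]
orientation: [3.139, 0.119, 0.0]
contact_force: [1.2, -1.1, 0.1]
grip_width: 0.0856
gripper_force: 0.0
scene knob 25 [ 0.5566 -0.0932  0.1351]
 pointer(line ang, from hinge, len, offset) (107, [(0.765, 0.936, 157.0, 12.6), (0.765, 1.052, 155.5, 23.1), (0.765, 1.147, 154.0, 33.7)])
 lid (1736, np.float64(0.0354), array([-5.0000e-03, -3.0000e-03,  1.5309e+01]))
top knob 0 0
 pointer(line ang, from hinge, len, offset) (62, [(0.809, 0.997, 165.2, 17.7), (0.809, 0.828, 170.6, 0.9), (0.809, 0.138, 175.9, -15.9)])
 lid (2429, np.float64(0.0369), array([-7.000e-03, -4.000e-03,  1.553e+01]))
```

View pics/pair4.png

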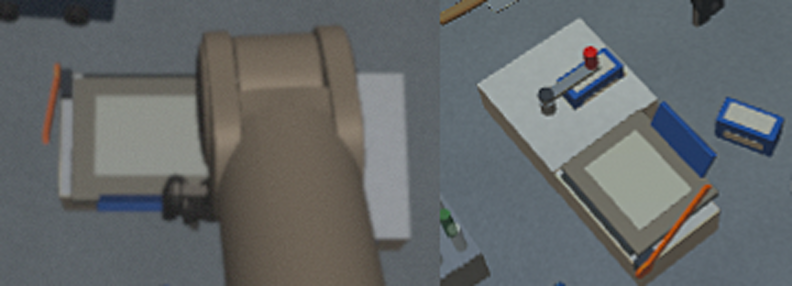

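The pictures show the lever bar over the cartridge with the knob at the front, so it is shut. Now the pointer direction from both views (intersection of two ray planes), and the tab approach numbers.

```bash
cat > m5.py <<'E'
from m4 import *
def nrm(n,im):
    hsv=cv2.cvtColor(im,cv2.COLOR_RGB2HSV); H=hsv[...,0]
    m=((H>4)&(H<18)&(hsv[...,1]>130)&(hsv[...,2]>100)).astype(np.uint8)
    c=proj(n,np.array([Rz@[(hx-x)/1000,(py-4)/1000,.0655+x/1000] for x in(0,60,110)])); x0,y0=c.min(0)-14; x1,y1=c.max(0)+14
    k=np.zeros_like(m); k[int(y0):int(y1),int(x0):int(x1)]=1; v=np.argwhere((m&k)>0)[:,::-1]
    K,k1,Rm,t=cam(n); p=cv2.undistortPoints(v.astype(float).reshape(-1,1,2),K,np.array([k1,0,0,0,0.])).reshape(-1,2)
    f=cv2.fitLine(p.astype(np.float32),cv2.DIST_HUBER,0,1e-4,1e-4).ravel()
    e=np.cross([f[0],f[1],0],[f[2],f[3],1])@Rm; return e/np.linalg.norm(e),-Rm.T@t,len(v)
def ptr3d(ims):
    A=[nrm(n,ims[n]) for n in("scene","top")]
    u=np.cross(A[0][0],A[1][0]); u/=np.linalg.norm(u); u*=np.sign(u[2])
    P=np.linalg.lstsq(np.array([A[0][0],A[1][0],[0,0,1]]),np.array([A[0][0]@A[0][1],A[1][0]@A[1][1],.0655]),rcond=None)[0]
    return A[0][2],A[1][2],"angle",np.arctan2(u[2],-(u@Rz)[0]),"dir inc",(u@Rz).round(3),"at hinge height inc",(P@Rz*1000).round(1)
def tabpose(th,back=0):
    c,s=np.cos(th),np.sin(th); g=np.array([hx-150*c+34*s,ly,65.5+150*s+34*c]); phi=th-np.pi/6
    z=np.array([-np.sin(phi),0,-np.cos(phi)]); 
    Rt=R.from_euler('z',3.8,degrees=True)*R.from_rotvec([0,phi,0])*R.from_matrix([[0,1,0],[1,0,0],[0,0,-1]])
    return Rz@(g+z*(18.7-back)),Rt
def delta(p0,R0,th,back=0):
    p,Rt=tabpose(th,back); return ((p-p0)/25).round(2),np.degrees((Rt*R0.inv()).as_rotvec()/5).round(2)
if __name__=="__main__":
    for k in("0","4"):
        print(k,ptr3d({n:np.load(f"/tmp/{n}{k}.npz")["im"] for n in("scene","top")}))
    s=get_obs(); p0=np.array(s["tcp_pos"])*1000; R0=R.from_rotvec(s["orientation"]); print(p0)
    for b in(110,70,0): print(b,delta(p0,R0,.034,b), tabpose(.034,b)[0].round(1))
E
python3 m5.py
```

```text
0 (114, 73, 'angle', np.float64(0.7647347244068415), 'dir inc', array([-0.722,  0.003,  0.692]), 'at hinge height inc', array([695.8, 146.6,  65.5]))
4 (114, 73, 'angle', np.float64(0.7647347244068415), 'dir inc', array([-0.722,  0.003,  0.692]), 'at hinge height inc', array([695.8, 146.6,  65.5]))
[468.7152789  -12.77698755 261.71839511]
110 (array([ 0.33,  3.64, -3.06]), array([-4.07, -4.69, 17.53])) [477.   78.3 185.2]
70 (array([ 1.08,  3.69, -4.47]), array([-4.07, -4.69, 17.53])) [495.7  79.5 149.9]
0 (array([ 2.39,  3.78, -6.95]), array([-4.07, -4.69, 17.53])) [528.6  81.7  88.1]
```

```bash
python3 -m pendant '{"translation":[[0,0.3,0],[0,0.7,0],[0,1.1,0],[0,1.5,0],[0,1.9,0],[0,2.3,0],[0,2.7,0],[0.1,3.1,-0.5],[0.2,3.4,-1.2],[0.3,3.64,-2.2],[0.33,3.64,-3.06],[0.33,3.64,-3.06]],"delta_rot":[[-0.41,-0.47,1.75],[-0.81,-0.94,3.51],[-1.22,-1.41,5.26],[-1.63,-1.88,7.01],[-2.03,-2.35,8.77],[-2.44,-2.81,10.52],[-2.85,-3.28,12.27],[-3.26,-3.75,14.02],[-3.66,-4.22,15.78],[-4.07,-4.69,17.53],[-4.07,-4.69,17.53],[-4.07,-4.69,17.53]]}' 1
python3 - <<'E'
from m5 import *
s=get_obs(); p0=np.array(s["tcp_pos"])*1000; R0=R.from_rotvec(s["orientation"]); print(p0,s["joints"])
for b in(110,70,0): print(b,delta(p0,R0,.034,b))
E
```

```text
clock: 21.68
tcp_pos: [0.4761, 0.0779, 0.1835]
orientation: [1.891, 2.02, 0.499]
contact_force: [-0.0, 0.3, -0.3]
grip_width: 0.0854
gripper_force: 0.0
[476.05041265  77.92266399 183.49273262] [-0.14394408  0.04034273 -0.25560504  2.38329659  0.57567461  0.30322217
 -0.84694756]
110 (array([0.04, 0.01, 0.07]), array([ 0.02, -0.05,  0.01]))
70 (array([ 0.79,  0.06, -1.35]), array([ 0.02, -0.05,  0.01]))
0 (array([ 2.1 ,  0.15, -3.82]), array([ 0.02, -0.05,  0.01]))
```

```bash
python3 -m pendant '{"translation":[[0.4,0.03,-0.6],[0.79,0.06,-1.35],[1.2,0.09,-2.1],[1.6,0.12,-2.85],[1.9,0.14,-3.45],[2.06,0.15,-3.75],[2.06,0.15,-3.75],[2.06,0.15,-3.75]],"delta_rot":[[0,0,0],[0,0,0],[0,0,0],[0,0,0],[0,0,0],[0,0,0],[0,0,0],[0,0,0]]}' 1
python3 - <<'E'
from m5 import *
s=get_obs(); p0=np.array(s["tcp_pos"])*1000; R0=R.from_rotvec(s["orientation"]); print(p0,s["joints"],delta(p0,R0,.034,0))
im,d=grab_frame("scene"); cv2.imwrite("pics/grip.png",cv2.resize(im[160:340,220:420,::-1],None,fx=3,fy=3))
E
```

```text
clock: 22.68
tcp_pos: [0.5288, 0.0825, 0.0924]
orientation: [1.888, 2.017, 0.505]
contact_force: [0.3, -1.0, -0.4]
grip_width: 0.0856
gripper_force: 0.0
[528.79046524  82.53765172  92.35222708] [-0.21840765  0.31364942 -0.15336352  2.35914164  1.58933137  0.18100885
 -1.83256998] (array([-0.01, -0.03, -0.17]), array([0.  , 0.01, 0.  ]))
```

View pics/grip.png

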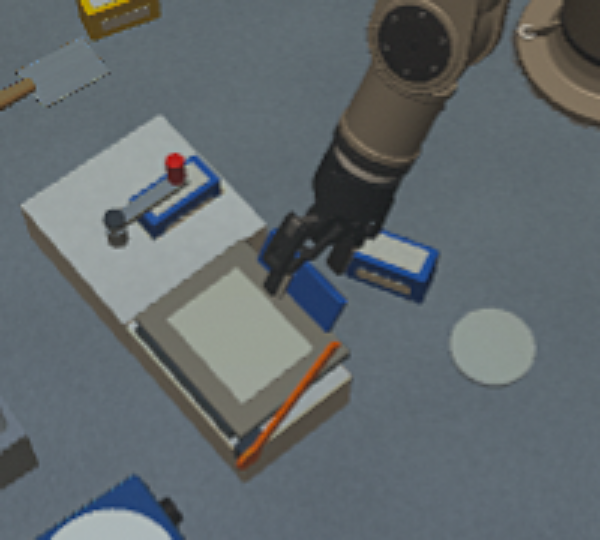

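The picture shows the fingers straddling the tab. Joint 6 is near its limit, but lifting moves it away, so I'll close here.

```bash
python3 -m pendant '{"translation":[[0,0,0],[0,0,0],[0,0,0],[0,0,0],[0,0,0],[0,0,0],[0,0,0],[0,0,0],[0,0,0],[0,0,0]],"delta_rot":[[0,0,0],[0,0,0],[0,0,0],[0,0,0],[0,0,0],[0,0,0],[0,0,0],[0,0,0],[0,0,0],[0,0,0]]}' 0 80
python3 - <<'E'
from m5 import *
s=get_obs(); p0=np.array(s["tcp_pos"])*1000; R0=R.from_rotvec(s["orientation"]); print(p0,s["joints"])
b=4.5;
for th in np.arange(.034,.80,.06): print(round(th,3),*delta(p0,R0,th,b))
E
```

```text
clock: 23.98
tcp_pos: [0.5277, 0.0828, 0.0915]
orientation: [1.888, 2.019, 0.504]
contact_force: [-5.3, -0.1, 3.8]
grip_width: 0.0081
gripper_force: 78.7
[527.66690745  82.8471899   91.45568189] [-0.21867157  0.31445253 -0.15398749  2.36061936  1.59253635  0.18053709
 -1.83577598]
0.034 [-0.05 -0.05  0.02] [-0.   -0.01 -0.01]
0.094 [ 0.03 -0.05  0.36] [-0.05  0.68 -0.01]
0.154 [ 0.12 -0.04  0.7 ] [-0.09  1.36 -0.01]
0.214 [ 0.23 -0.03  1.02] [-0.14  2.05 -0.01]
0.274 [ 0.37 -0.02  1.34] [-0.18  2.74 -0.01]
0.334 [ 0.52 -0.01  1.66] [-0.23  3.42 -0.01]
0.394 [ 0.69 -0.    1.96] [-0.28  4.11 -0.01]
0.454 [0.88 0.01 2.25] [-0.32  4.79 -0.01]
0.514 [1.08 0.02 2.53] [-0.37  5.48 -0.01]
0.574 [1.3  0.04 2.79] [-0.41  6.17 -0.01]
0.634 [1.54 0.05 3.05] [-0.46  6.85 -0.01]
0.694 [1.79 0.07 3.29] [-0.51  7.54 -0.01]
0.754 [2.06 0.09 3.51] [-0.55  8.22 -0.01]
```

```bash
python3 -m pendant '{"translation":[[0.04,0,0.17],[0.08,0,0.34],[0.12,0,0.51],[0.17,0.01,0.68],[0.22,0.01,0.84],[0.28,0.02,1],[0.34,0.02,1.16],[0.42,0.03,1.32],[0.42,0.03,1.32]],"delta_rot":[[-0.02,0.34,0],[-0.05,0.68,0],[-0.07,1.02,0],[-0.09,1.36,0],[-0.11,1.7,0],[-0.14,2.05,0],[-0.16,2.4,0],[-0.18,2.74,0],[-0.18,2.74,0]]}'
python3 - <<'E'
from m5 import *
s=get_obs(); p0=np.array(s["tcp_pos"])*1000; R0=R.from_rotvec(s["orientation"]); print(s["joints"])
print(delta(p0,R0,.274,4.5)); im,d=grab_frame("scene"); print(lid("scene",im,d,.25))
E
```

```text
clock: 25.1
tcp_pos: [0.5376, 0.0835, 0.124]
orientation: [2.023, 2.162, 0.268]
contact_force: [-4.2, 0.9, 1.0]
grip_width: 0.0078
gripper_force: 81.1
[ 0.16758256  0.34838481 -0.55119684  2.122058    0.4982937   0.53046069
 -0.677059  ]
(array([-0.03, -0.05,  0.04]), array([-0.  , -0.03, -0.  ]))
(1857, np.float64(0.2713), array([-2.1000e-02, -2.0000e-03,  1.5441e+01]))
```

```bash
python3 -m pendant '{"translation":[[0.07,0,0.16],[0.15,0.01,0.32],[0.32,0.02,0.62],[0.51,0.03,0.91],[0.71,0.04,1.19],[0.93,0.06,1.45],[1.17,0.07,1.71],[1.42,0.09,1.95],[1.42,0.09,1.95],[1.42,0.09,1.95]],"delta_rot":[[-0.02,0.34,0],[-0.05,0.68,0],[-0.1,1.37,0],[-0.14,2.05,0],[-0.19,2.74,0],[-0.23,3.43,0],[-0.28,4.11,0],[-0.33,4.8,0],[-0.33,4.8,0],[-0.33,4.8,0]]}'
python3 - <<'E'
from m5 import *
s=get_obs(); p0=np.array(s["tcp_pos"])*1000; R0=R.from_rotvec(s["orientation"]); print(s["joints"])
print(delta(p0,R0,.694,4.5))
for n in("scene","top"):
    im,d=grab_frame(n); np.savez(f"/tmp/{n}5.npz",im=im,d=d); print(lid(n,im,d,.69))
for th in(.724,.754,.765): print(delta(p0,R0,th,4.5))
E
```

```text
clock: 26.4
tcp_pos: [0.5736, 0.0857, 0.173]
orientation: [-2.062, -2.205, 0.19]
contact_force: [-2.1, -0.4, 0.7]
grip_width: 0.008
gripper_force: 81.2
[ 0.19829634  0.54715022 -0.60817611  1.68178347  0.2732624   1.18046942
 -0.42450623]
(array([-0.04, -0.04,  0.02]), array([ 0.01, -0.01, -0.  ]))
(1523, np.float64(0.6927), array([-3.0000e-03, -5.0000e-03,  1.6026e+01]))
(491, np.float64(0.6962), array([-6.0000e-03, -9.0000e-03,  1.6539e+01]))
(array([ 0.09, -0.04,  0.14]), array([-0.02,  0.33, -0.  ]))
(array([ 0.22, -0.03,  0.25]), array([-0.04,  0.67, -0.  ]))
(array([ 0.27, -0.02,  0.28]), array([-0.05,  0.8 , -0.  ]))
```

```bash
cat > m6.py <<'E'
from m5 import *
def ptr_depth(n,fr):
    Q=[]
    for im,d in fr:
        hsv=cv2.cvtColor(im,cv2.COLOR_RGB2HSV);H=hsv[...,0]; W=world(n,d)@Rz*1000
        m=((H>4)&(H<18)&(hsv[...,1]>130)&(hsv[...,2]>100)&(d>0)&(abs(W[...,1]-146)<9)&(W[...,0]>540)&(W[...,0]<710)&(W[...,2]>60))
        Q.append(W[m])
    q=np.vstack(Q)[:,[0,2]]; f=cv2.fitLine(q.astype(np.float32),cv2.DIST_HUBER,0,.01,.01).ravel(); return len(q)/len(fr),np.arctan(-f[1]/f[0])
def run(N,th):
    fr={n:[grab_frame(n) for _ in range(N)] for n in("scene","top")}
    av={n:np.mean([f[0] for f in fr[n]],0).astype(np.uint8) for n in fr}
    print("2view",ptr3d(av))
    for n in fr:
        print(n,"plane",[o[0] for o in pointer(n,av[n])[1]],"depth",ptr_depth(n,fr[n]),"lid",[lid(n,*f,th)[1] for f in fr[n]][:4])
    return av
if __name__=="__main__":
    run(5,.69)
E
python3 m6.py
```

```text
2view (109, 76, 'angle', np.float64(0.7673725850848523), 'dir inc', array([-0.72 ,  0.004,  0.694]), 'at hinge height inc', array([695. , 146.5,  65.5]))
scene plane [0.772, 0.772, 0.772] depth (101.6, np.float32(0.7811422)) lid [np.float64(0.6965), np.float64(0.7006), np.float64(0.6971), np.float64(0.6992)]
top plane [0.808, 0.808, 0.808] depth (75.2, np.float32(0.7800504)) lid [np.float64(0.6975), np.float64(0.7003), np.float64(0.699), np.float64(0.6986)]
```

```bash
python3 -m pendant '{"translation":[[0.11,0.01,0.1],[0.22,0.01,0.2],[0.33,0.02,0.28],[0.33,0.02,0.28],[0.33,0.02,0.28]],"delta_rot":[[-0.02,0.29,0],[-0.04,0.58,0],[-0.06,0.86,0],[-0.06,0.86,0],[-0.06,0.86,0]]}'
python3 -m pendant '{"translation":[[0,0,0],[0,0,0],[0,0,0],[0,0,0],[0,0,0],[0,0,0]],"delta_rot":[[0,0,0],[0,0,0],[0,0,0],[0,0,0],[0,0,0],[0,0,0]]}' 0.45
python3 - <<'E'
from m5 import *
s=get_obs(); R0=R.from_rotvec(s["orientation"]).as_matrix(); print("toolz/25mm",-R0[:,2].round(2),s["joints"])
E
python3 -c "from m6 import run; run(4,.77)"
```

```text
clock: 27.62
tcp_pos: [0.5821, 0.0863, 0.18]
orientation: [-2.023, -2.163, 0.269]
contact_force: [-3.7, 1.1, -10.1]
grip_width: 0.0077
gripper_force: 79.8
clock: 28.38
tcp_pos: [0.5822, 0.0863, 0.1803]
orientation: [-2.023, -2.164, 0.267]
contact_force: [0.0, -0.3, -0.3]
grip_width: 0.0379
gripper_force: 0.0
toolz/25mm [0.24 0.02 0.97] [ 0.18213859  0.59357287 -0.6000919   1.59804616  0.25902846  1.2890133
 -0.40946029]
2view (109, 73, 'angle', np.float64(0.7647298715054124), 'dir inc', array([-0.722,  0.003,  0.692]), 'at hinge height inc', array([695.5, 146.7,  65.5]))
scene plane [0.772, 0.772, 0.772] depth (101.75, np.float32(0.7791033)) lid [np.float64(0.7765), np.float64(0.772), np.float64(0.7796), np.float64(0.7794)]
top plane [0.809, 0.809, 0.809] depth (73.75, np.float32(0.7842834)) lid [np.float64(0.7676), np.float64(0.7648), np.float64(0.7665), np.float64(0.7672)]
```

The lid is at about 0.772, with the pointer at 0.765–0.78. I'll withdraw along the tool axis, clear the view and check.

```bash
python3 -m pendant '{"translation":[[0.12,0.01,0.48],[0.24,0.02,0.97],[0.48,0.04,1.94],[0.72,0.06,2.9],[0.8,0.06,4],[-0.5,-1,5],[-2.5,-2,5.5],[-4.5,-3,5.5],[-5.5,-5,5.5],[-5.5,-7,5.5],[-5.5,-9,5.5],[-5.5,-9,5.5]],"delta_rot":[[0,0,0],[0,0,0],[0,0,0],[0,0,0],[0,0,0],[0,0,0],[0,0,0],[0,0,0],[0,0,0],[0,0,0],[0,0,0],[0,0,0]]}'
python3 - <<'E'
from m6 import *
av=run(6,.77)
for n in("scene","top"):
    im,d=grab_frame(n); W=world(n,d); m=((W[...,2]>.043)&(W[...,2]<.057)&(d>0)&(abs(W[...,1])<.75)).astype(np.uint8); m=cv2.morphologyEx(m,0+cv2.MORPH_OPEN,np.ones((3,3)))
    for c in cv2.findContours(m,0,2)[0]:
        if cv2.contourArea(c)<120: continue
        k=np.zeros_like(m); cv2.drawContours(k,[c],-1,1,-1); r=cv2.minAreaRect((W[(k&m)>0][:,:2]*1000).astype(np.float32)); print(n,np.round(r[0]),np.round(r[1]))
cv2.imwrite("pics/final.png",cv2.resize(np.hstack([av["scene"][180:360,200:420],av["top"][130:310,240:440]])[...,::-1],None,fx=1.9,fy=1.9))
E
```

```text
clock: 30.28
tcp_pos: [0.4444, -0.1429, 0.3186]
orientation: [-2.033, -2.157, 0.268]
contact_force: [0.4, 0.5, 0.8]
grip_width: 0.0384
gripper_force: 0.0
2view (109, 73, 'angle', np.float64(0.7647298715054124), 'dir inc', array([-0.722,  0.003,  0.692]), 'at hinge height inc', array([695.5, 146.7,  65.5]))
scene plane [0.772, 0.772, 0.772] depth (101.5, np.float32(0.77946657)) lid [np.float64(0.7754), np.float64(0.7701), np.float64(0.77), np.float64(0.768)]
top plane [0.808, 0.808, 0.808] depth (72.66666666666667, np.float32(0.7825333)) lid [np.float64(0.7713), np.float64(0.7735), np.float64(0.7729), np.float64(0.7718)]
scene [292. 424.] [44. 93.]
scene [213. 316.] [94. 45.]
scene [408.  86.] [48. 89.]
scene [ 451. -388.] [48. 91.]
top [210. 317.] [91. 45.]
top [291. 424.] [46. 88.]
top [407.  86.] [44. 89.]
```

View pics/final.png

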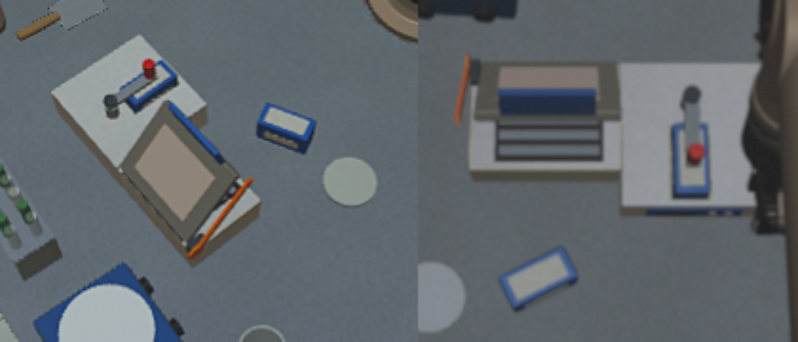

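All as wanted in the picture, but the pointer/lid parallelism deserves a numeric check in the scene image.

```bash
python3 - <<'E'
from m6 import *
av={n:np.mean([grab_frame(n)[0] for _ in range(6)],0).astype(np.uint8) for n in("scene","top")}
for n in av:
    im=av[n]; 
    def seg(x0,y,z0,th,a,b): return proj(n,np.array([Rz@(np.array([x0-l*np.cos(th),y,z0+l*np.sin(th)])/1000) for l in(a,b)]))
    for th in(.72,.77,.82):
        p=seg(695.5,146.7,65.5,th,10,160); e=p[1]-p[0]; l=seg(hx,131.5,65.5,th,5,140); g=l[1]-l[0]
        print(n,th,"pred ptr deg",np.degrees(np.arctan2(e[1],e[0])).round(2),"lid",np.degrees(np.arctan2(g[1],g[0])).round(2),p.round(0).tolist())
    hsv=cv2.cvtColor(im,cv2.COLOR_RGB2HSV);H=hsv[...,0]; m=(H>4)&(H<18)&(hsv[...,1]>130)&(hsv[...,2]>100)
    c=seg(695.5,146.7,65.5,.77,0,160); k=np.zeros_like(m); k[int(c[:,1].min())-8:int(c[:,1].max())+8,int(c[:,0].min())-8:int(c[:,0].max())+8]=1
    v=np.argwhere(m&k)[:,::-1].astype(np.float32); f=cv2.fitLine(v,cv2.DIST_HUBER,0,.01,.01).ravel(); print(" orange deg",np.degrees(np.arctan2(f[1],f[0])).round(2),v.min(0),v.max(0))
E
```

```text
scene 0.72 pred ptr deg -51.25 lid -51.39 [[300.0, 314.0], [331.0, 276.0]]
scene 0.77 pred ptr deg -52.39 lid -52.54 [[300.0, 314.0], [330.0, 276.0]]
scene 0.82 pred ptr deg -53.58 lid -53.75 [[300.0, 314.0], [328.0, 276.0]]
 orange deg -52.07 [299. 274.] [332. 315.]
top 0.72 pred ptr deg 98.89 lid 97.6 [[266.0, 160.0], [261.0, 192.0]]
top 0.77 pred ptr deg 100.19 lid 98.69 [[266.0, 160.0], [261.0, 189.0]]
top 0.82 pred ptr deg 101.8 lid 100.03 [[266.0, 160.0], [261.0, 186.0]]
 orange deg -79.57 [260. 160.] [266. 194.]
```

```bash
python3 -c "
from bench import *
print(hand_in())"
```

```text
the job is handed in; nothing more can be done
None
```

The blue cartridge is fully home, the lever is shut against its stop, and the vent lid stands at about 0.77 rad against a pointer measured at 0.76–0.78. I handed the job in at about 31 s on the robot clock. The yellow and spare blue cartridges measured as unmoved; I did not re-measure the other lab ware.

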